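# Seat a grinder roller in V-blocks against the stop and clamp it

### The arm

A 6-joint arm with a two-finger parallel gripper is mounted at the origin on the work surface. World frame = base frame: x ahead of the robot, y to its left, z up, the work surface at z = 0. Lengths are in m, angles in rad, forces in N, time in s.
With the tool pointing down it reaches from about 0.35 to 0.975 m from the base axis. Payload 17.4 kg.
Tool frame: the origin (TCP) lies between the finger pads; the fingertips stand 14 mm ahead of it and the grasp point (between the pads) lies 5 mm behind it; z points along the fingers, y is the line along which they close (so a half turn about z gives the same grasp; the last joint's range is limited). The gripper opens to 85 mm and grips with 20 to 120 N. Pads are 22 mm wide; open, the fingers measure 114 mm over their backs; the gripper's body (76 mm by 85 mm) begins 54 mm behind the grasp point. The pads swing forward as they close: fully open they stand 13 mm farther back than shut.
Start: joints at [1.083, 0.116, 1.442, -0, 1.584, -0.038], TCP at [0.293, 0.608, 0.245] pointing down, gripper open.
Joint ranges: [-2.83, 2.83], [-0.83, 2.19], [0.07, 2.5], [-1.14, 4.28], [0.01, 3], [-2.97, 2.97]. Speed limits (rad/s): [1.89, 1.89, 2.22, 3.14, 3.14, 3.14].

### API

Orientations are given as a unit quaternion [w, x, y, z].
In Python, from bench import r, optics gives the robot as it stands. The module is installed in compiled form; this text tells all that it offers.
- The arm moves only by the tool jog_arm, never from a script. Its argument "commands" is a list of rows, each an object with "dp": the shift along the tool's x, y, z in cm, a list of three; "turn": the turn, a rotation vector about the tool's x, y, z in degrees, a list of three; "grip": the opening in per cent of the stroke, from 0 (shut) to 100 (fully open). In form: [{"dp": [x, y, z], "turn": [ax, ay, az], "grip": grip}, ...]. A call has 1 to 12 rows; each row is the pose to reach, as a shift and turn from the pose commanded when the call began, along the tool's axes at that moment; what a row does not reach only later rows make up. A row lasts 1/10 s, in which the tool goes at most 50 mm and 8.59 degrees, less where a joint would pass 70% of its speed; a pose out of reach is approached as far as the arm can. A call with a gripper value outside its range is refused whole. The fingers move at their own pace and stop on an object; "force" is the grip in N (left out, the last holds). Time passes only in rows, so rows that repeat a pose let the fingers close. It gives the time, the measured TCP pose, the force, the opening and the grip force at its end, in the units of the state.
- r.sense(): the state, without advancing time (a new reading comes with each control period).
- optics.capture(name): name is "side" or "top" or "wrist"; returns (picture, depth): 384x512x3 uint8, red, green, blue; 384x512 float32, m along the optical axis (not along the pixel's ray), 0 where there is no reading.
- optics.camera_info(name): a dict with "vfov" (degrees; the focal length in pixels is half the picture's height over the tangent of half this angle, whatever the lens; pixels are square), "cx", "cy" (the principal point, pixels), "R" (3x3) and "t" (3): a world point X has camera coordinates R X + t; the wrist camera has in their place "hand_eye" (4x4, takes a point from camera to tool coordinates, whose origin is the TCP and whose axes are the flange's). Camera axes: x right, y down, z forward; pixel columns grow to the right and rows downward; lengths in m; the calibration is good to about 2 mm. A picture is of the moment at which its call begins: read the wrist's pose just before it. camera_info takes no time and is no camera call.
- r.job_done(): hands the job in; it is judged then, once.
The state is a dict: "t": time; "q": joint angles; "qd": joint speeds; "tau": joint torques, N m; "tcp_pos": TCP position; "eef_rot": TCP orientation; "contact_force": force on the tool from outside, world axes, zero at the start; "torque": the same for the moment, N m; "width": opening from 0.0 (shut) to 1.0 (fully open); "grasp_force": force on a finger pad.
Only numpy, scipy, OpenCV 4.12 (cv2) and the standard library are available. Lean on these libraries where they do the work, as an engineer would, in place of code of your own. Each camera call takes 0.05 s, during which the arm holds its last target. There are 200 camera calls.

### The job

Lift the aluminium grinder roller out of its wooden cradle and lower it, without dropping it, into the pair of steel V-blocks, clear of the end stop, until it bears on both Vs under a light downward press. Then, with the clamp still open and the fingers staying on the blue band without skidding off it, slide the roller along the Vs until it has pushed the sprung brass button of the stop fully home, keep a light push of about 5 to 10 newtons on it for about a second, let go, and swing the yellow clamp arm over so that it lies on the roller, which must still hold the button in. Be gentle: never press or push the roller with more than about 20 newtons, and leave the tin, the abrasive belt roll and the spanner alone.

Things in the scene. Friction and masses are not known exactly. Their poses are not given: they have to be found in the camera images.
- roller_center (a point): Centre of the loose roller: a plain aluminium bar 32 mm in diameter, 220 mm long, about 0.3 to 0.55 kg, with a 30 mm wide blue band round its middle. Its y axis runs along the roller (both ends alike); x and z turn as it rolls. At first it lies level in the wooden cradle, axis 70 mm above the bench; grip it across the blue band from above.
- roller: The same roller; the origin is its centre, as above.
- cradle: Wooden cradle fixed to the bench, where the roller lies at first, along its y axis. Origin at the centre of its underside, on the bench. Base board 90 (x) by 230 (y) by 12 mm; saddles with V notches at y = -88 and +88 mm, each 64 mm wide (x), 20 mm long (y), 65 mm high; nothing between them (156 mm free).
- fixture: Fixture fixed to the bench: green base plate 12 mm thick, x -75 to 75, y -105 to 160 mm, with two steel V-blocks centred at y = -75 and +75 mm, each 36 mm long (y), 72 mm wide (x), top at 73 mm. Between them 114 mm are free for the fingers, down to the plate. Origin on the bench, under the middle between the two Vs; z up. Green hinge lugs at x 48, y 60 to 96 mm, 96 mm high.
- v_seat (a point): Where the axis of a seated roller runs: midway between the two V-blocks, centred in the Vs, 70 mm above the bench; axes as the fixture's (y along the V). The Vs are 90 degrees, 52 mm wide at the mouth, vertex at 47 mm height.
- stop: End stop: grey post 34 mm wide, 90 mm high, inner face at y = 134 mm of the fixture (origin below it on the bench; y as the fixture's). A screw in it, 70 mm up, carries a 20 mm brass button facing -y. The screw is set anew each time and not measured: the button's face lies anywhere from y = 101 to 117 mm of the fixture. It yields 5 mm against a weak spring (0.5 to 1 N), then is solid.
- clamp (a joint): Angle of the clamp arm, rad: 0 = level, lying on a seated roller (-0.12 with no roller); grows as it opens upward, to 2.0; starts at 1.6 to 1.95 (upright), and swings down towards the fixture's -x. Stiff hinge: stays where left above about 1.1 rad; below about 0.8 rad it sinks slowly by its own weight (0.35 kg). 1 to 3 N at the ball move it.
- clamp_ball (a point): Centre of the red ball (22 mm diameter) on the free end of the yellow clamp arm (18 mm wide, 10 mm thick), 115 mm from the hinge axis, which runs along the fixture's y through x = 48 mm, 91 mm above the bench; the arm's middle is at y = 78 mm of the fixture. It moves with the arm.
- tin: Closed red tin, 66 mm diameter, 85 mm high, standing; origin at its underside. Leave alone.
- belt_roll: Roll of brown abrasive belt, ring 84 mm diameter, 50 mm high, flat on the bench; origin at its underside. Leave alone.
- spanner: Steel spanner 170 mm long lying on the bench. Leave alone.
There are look-alikes about, which are no part of the job. Of the things like the roller, leave any that is turquoise; of the rest the smaller one is meant.

How it is judged:
By the outcome, as a careful person would: the job done as asked, in the order asked, and still so for the second after the job is handed in, with the robot touching nothing.
It also fails if it takes over 72 s, if anything falls off the work surface, if the arm or the gripper's body presses on something with over 40 N, if the wrist force passes 120 N, or if a joint passes its speed limit or range.

## Working session

There is one attempt and no reset: what is moved stays moved. The work goes in short steps, Python scripts to look and compute and a tool call to move; the robot and the scene stay as the last step left them, time stands still between calls to the robot, and variables do not carry over. Pictures are saved under pics/ and viewed, at most 10 in all, crops included, and the job is handed in when it is done.

Besides the shell and the picture viewer there is one more tool, called after "Call:" in YAML: its name, and indented under it one key for each argument. jog_arm: Moves the arm, as the interface text tells. Its arguments: {"type":"object","properties":{"commands":{"type":"array","items":{"type":"object","properties":{"dp":{"type":"array","items":{"type":"number"}},"turn":{"type":"array","items":{"type":"number"}},"grip":{"type":"number"}}}},"force":{"type":"number"}},"required":["commands"]}

```bash
mkdir -p pics; python3 - <<'E'
from bench import r, optics
import cv2,numpy as np
for n in("top","side"):
    p,d=optics.capture(n); np.savez(f"pics/{n}0.npz",p=p,d=d)
    cv2.imwrite(f"pics/{n}0.png",cv2.resize(p[:,:,::-1],(800,600)))
    i=optics.camera_info(n);print(n,i)
s=r.sense();print(s)
print(optics.camera_info("wrist"))
E
```

```text
top {'vfov': 56.46699364703351, 'cx': 255.36413093111892, 'cy': 189.48141811433103, 'R': array([[ 0.01050899, -0.99986361,  0.01274074],
       [-0.9891293 , -0.01226341, -0.14653616],
       [ 0.14667241, -0.01106229, -0.98912326]]), 't': array([-0.11325034,  0.50618293,  0.91889245])}
side {'vfov': 52.23772728418236, 'cx': 254.3399758353249, 'cy': 196.4751350674077, 'R': array([[ 0.94481213, -0.32757961,  0.00465224],
       [-0.2405433 , -0.70328091, -0.66898048],
       [ 0.2224162 ,  0.6309418 , -0.74326542]]), 't': array([-0.51334433,  0.10128681,  1.13702948])}
{'t': 0.1, 'q': array([ 1.08319787e+00,  1.16433589e-01,  1.44216709e+00, -2.66068016e-05,
        1.58399154e+00, -3.77856435e-02]), 'qd': array([-0.00047889, -0.00115575, -0.00363951, -0.00165786,  0.0009947 ,
        0.00045214]), 'tau': array([ 1.67715738e-03, -7.33670497e+01, -6.33784890e+01,  2.03789079e-05,
        5.37255022e-03,  2.39328745e-05]), 'tcp_pos': array([0.29342652, 0.60772685, 0.24465845]), 'eef_rot': array([-1.16938686e-04,  2.23015266e-01,  9.74814824e-01, -4.86093596e-04]), 'contact_force': array([ 0.52716535,  0.2085765 , -0.29824315]), 'torque': array([0.02335285, 0.0283807 , 0.01348288]), 'grasp_force': 0.0, 'width': 1.000492851418005}
{'vfov': 62.61536431335167, 'cx': 256.16584575808184, 'cy': 189.14152680670546, 'hand_eye': array([[-6.70344181e-04, -9.61052842e-01, -2.76363866e-01,
         6.95572826e-02],
       [ 9.99999340e-01, -9.02221835e-04,  7.11884383e-04,
         1.34429999e-04],
       [-9.33500023e-04, -2.76363206e-01,  9.61052812e-01,
        -1.28017329e-01],
       [ 0.00000000e+00,  0.00000000e+00,  0.00000000e+00,
         1.00000000e+00]])}
```

View pics/top0.png

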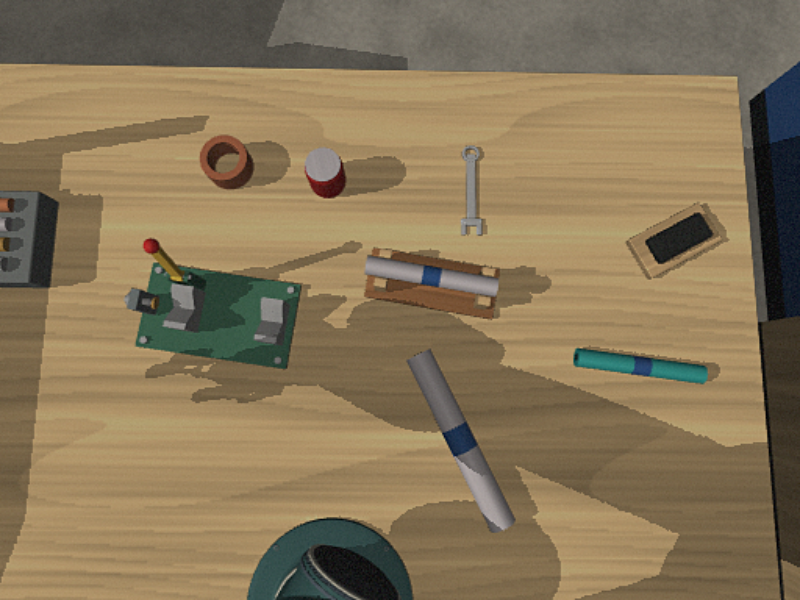

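View pics/side0.png

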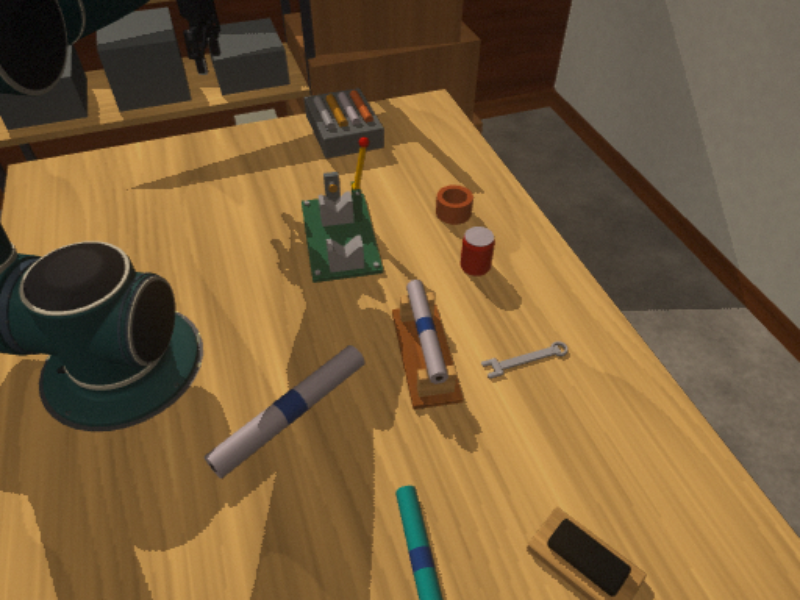

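The top view (800x600) shows three roller-like things. One is plain aluminium with a blue band at (432,277), lying in the wooden cradle. A larger, thicker grey one lies on the bench at (460,440), and a turquoise one at (640,365). The one at (432,277) is meant: it isn't turquoise, it is the smaller of the other two, and it is in the cradle. The fixture is at (220,315), with the stop at (143,300) and the clamp ball at (151,246).

```bash
cat > h.py <<'E'
import numpy as np,cv2
from bench import r,optics
from scipy.spatial.transform import Rotation as Ro
def pose():
    s=r.sense(); q=s["eef_rot"]; return Ro.from_quat([q[1],q[2],q[3],q[0]]).as_matrix(),s["tcp_pos"]
def cam(n,P=None):
    """camera->world R,t, f,cx,cy"""
    i=optics.camera_info(n); f=192/np.tan(np.radians(i["vfov"])/2)
    if n=="wrist":
        R,t=P; H=i["hand_eye"]; return R@H[:3,:3],R@H[:3,3]+t,f,i["cx"],i["cy"]
    return i["R"].T,-i["R"].T@i["t"],f,i["cx"],i["cy"]
def plane(c,uv,z):
    R,t,f,cx,cy=c; uv=np.atleast_2d(uv).astype(float)
    d=np.c_[(uv[:,0]-cx)/f,(uv[:,1]-cy)/f,np.ones(len(uv))]@R.T
    return t+d*((z-t[2])/d[:,2])[:,None]
def cloud(c,d):
    R,t,f,cx,cy=c; v,u=np.mgrid[:d.shape[0],:d.shape[1]]
    return np.stack([(u-cx)/f*d,(v-cy)/f*d,d],-1)@R.T+t
def tool(P,w):  # world point -> tool coords cm
    return (np.asarray(w)-P[1])@P[0]*100
E
python3 - <<'E'
from h import *
z=np.load("pics/top0.npz");p,d=z["p"],z["d"];c=cam("top");X=cloud(c,d)
hsv=cv2.cvtColor(p,cv2.COLOR_RGB2HSV)
def big(m,k=0):
    n,l,s,_=cv2.connectedComponentsWithStats(m.astype(np.uint8));i=1+np.argsort(-s[1:,4])[k];return l==i
# roller: points by height in window
W=np.zeros(d.shape,bool);W[155:195,228:325]=1
m=big(W&(hsv[...,1]<70)&(X[...,2]>.07)&(X[...,2]<.095))
pts=X[m];ctr,ax=None,None
(u,v),(w,h),a=cv2.minAreaRect((pts[:,:2]*1000).astype(np.float32));print("roller rect",u,v,w,h,a,np.percentile(pts[:,2],[50,90,98]))
b=big(W&(hsv[...,0]>100)&(hsv[...,0]<130)&(hsv[...,1]>120))
vv,uu=np.nonzero(b);print("band px",uu.mean(),vv.mean(),len(uu),"depth",X[b].mean(0),"ray z.082",plane(c,[uu.mean(),vv.mean()],.082))
g=(hsv[...,0]>60)&(hsv[...,0]<90)&(hsv[...,1]>80); g[:,:70]=0;g[240:]=0;g[:,210:]=0
g=big(g);print("green X",np.median(X[g],0))
ct,_=cv2.findContours(g.astype(np.uint8),0,2);hull=cv2.convexHull(np.vstack(ct))[:,0]
gg=g&(abs(X[...,2]-.012)<.006)
print("plate rect depth",cv2.minAreaRect((X[gg][:,:2]*1000).astype(np.float32)))
pl=plane(c,hull,.012);print("plate rect ray",cv2.minAreaRect((pl[:,:2]*1000).astype(np.float32)))
# steel tops of V
W=np.zeros(d.shape,bool);W[170:230,80:195]=1
t=W&(X[...,2]>.066)&(X[...,2]<.08)&(hsv[...,1]<60)
n,l,s,_=cv2.connectedComponentsWithStats(t.astype(np.uint8))
for i in range(1,n):
    if s[i,4]>15: print("top",s[i],X[l==i].mean(0))
rd=(hsv[...,0]<6)&(hsv[...,1]>170);rd[:,:85]=0;rd[:,115:]=0;rd[:145]=0;rd[180:]=0
print("ball",X[rd].mean(0),rd.sum())
cv2.imwrite("pics/crop.png",cv2.resize(p[130:345,200:470,::-1],None,fx=2.7,fy=2.7))
E
```

```text
roller rect 527.4916381835938 -220.6705322265625 96.84788513183594 31.112163543701172 81.08490753173828 [0.08295219 0.08625546 0.08778247]
band px 275.5923076923077 176.19230769230768 130 depth [ 0.53597026 -0.15849752  0.08248452] ray z.082 [[ 0.5360615  -0.15853448  0.082     ]]
green X [0.46451094 0.19827047 0.01140696]
plate rect depth ((475.260498046875, 208.28768920898438), (264.202880859375, 147.55772399902344), 82.07646942138672)
plate rect ray ((475.177734375, 207.6539764404297), (262.6761169433594, 147.55694580078125), 82.08465576171875)
top [109 181  15   9  93] [0.50940887 0.25109157 0.07153714]
top [ 88 187   9  12  52] [0.48824426 0.31050735 0.07403153]
top [167 190  15  10  95] [0.48844183 0.1023747  0.07129691]
top [104 202  16   9  94] [0.45423808 0.25918076 0.07121186]
top [162 212  16   8  92] [0.43334486 0.11016259 0.07157071]
ball [0.54955452 0.24661138 0.21120897] 46
```

View pics/crop.png

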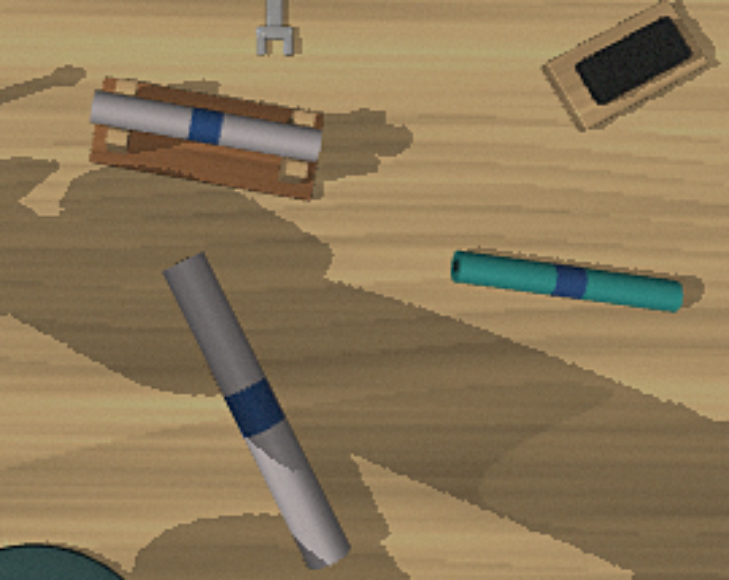

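The crop shows the small aluminium roller with its blue band at (205,127) in the wooden cradle, so that is the one. Fixture: v_seat is near (0.471, 0.181) with its y axis at 82°, and the plate and V tops agree on this. Next I go above the roller.

Call:
jog_arm:
  commands:
    - {"dp": [-4.1, -4.4, -2], "turn": [0, 0, 6], "grip": 100}
    - {"dp": [-55.2, -58.4, -2], "turn": [0, 0, 72.7], "grip": 100}
    - {"dp": [-55.2, -58.4, -2], "turn": [0, 0, 72.7], "grip": 100}
    - {"dp": [-55.2, -58.4, -2], "turn": [0, 0, 72.7], "grip": 100}
    - {"dp": [-55.2, -58.4, -2], "turn": [0, 0, 72.7], "grip": 100}
    - {"dp": [-55.2, -58.4, -2], "turn": [0, 0, 72.7], "grip": 100}
    - {"dp": [-55.2, -58.4, -2], "turn": [0, 0, 72.7], "grip": 100}
    - {"dp": [-55.2, -58.4, -2], "turn": [0, 0, 72.7], "grip": 100}
    - {"dp": [-55.2, -58.4, -2], "turn": [0, 0, 72.7], "grip": 100}
    - {"dp": [-55.2, -58.4, -2], "turn": [0, 0, 72.7], "grip": 100}
    - {"dp": [-55.2, -58.4, -2], "turn": [0, 0, 72.7], "grip": 100}
    - {"dp": [-55.2, -58.4, -2], "turn": [0, 0, 72.7], "grip": 100}

```text
t: 1.3
tcp_pos: [0.4742, 0.0363, 0.2642]
eef_rot: [0.0, 0.757, 0.653, 0.0]
contact_force: [1.4, 1.9, 1.1]
width: 1.002
grasp_force: 0.0
```

```bash
cat > to.py <<'E'
import sys
from h import *
# usage: to.py x y z yawdeg : dp cm and turn deg for tool down, tool x axis at world yaw
x,y,z,a=map(float,sys.argv[1:]);P=pose();a=np.radians(a)
T=np.array([[np.cos(a),np.sin(a),0],[np.sin(a),-np.cos(a),0],[0,0,-1]])
print("tcp",P[1].round(4),"dp",tool(P,[x,y,z]).round(2),"turn",np.degrees(Ro.from_matrix(P[0].T@T).as_rotvec()).round(2),"F",r.sense()["contact_force"].round(2))
E
python3 to.py .536 -.1585 .25 81.5
```

```text
tcp [0.4742 0.0363 0.2642] dp [-18.36   8.98   1.42] turn [ 0.02 -0.    0.03] F [1.44 1.9  1.09]
```

Call:
jog_arm:
  commands:
    - {"dp": [-18.4, 9, 1.4], "turn": [0, 0, 0], "grip": 100}
    - {"dp": [-18.4, 9, 1.4], "turn": [0, 0, 0], "grip": 100}
    - {"dp": [-18.4, 9, 1.4], "turn": [0, 0, 0], "grip": 100}
    - {"dp": [-18.4, 9, 1.4], "turn": [0, 0, 0], "grip": 100}
    - {"dp": [-18.4, 9, 1.4], "turn": [0, 0, 0], "grip": 100}
    - {"dp": [-18.4, 9, 1.4], "turn": [0, 0, 0], "grip": 100}
    - {"dp": [-18.4, 9, 1.4], "turn": [0, 0, 0], "grip": 100}

```text
t: 2.0
tcp_pos: [0.5359, -0.156, 0.2501]
eef_rot: [-0.0, 0.757, 0.653, 0.0]
contact_force: [-0.9, -0.2, 0.0]
width: 0.997
grasp_force: 0.0
```

```bash
python3 - <<'E'
from h import *
P=pose();p,d=optics.capture("wrist");c=cam("wrist",P);X=cloud(c,d)
hsv=cv2.cvtColor(p,cv2.COLOR_RGB2HSV)
cv2.imwrite("pics/w1.png",p[:,:,::-1])
def big(m):
    n,l,s,_=cv2.connectedComponentsWithStats(m.astype(np.uint8));i=1+np.argmax(s[1:,4]);return l==i
b=big((hsv[...,0]>100)&(hsv[...,0]<130)&(hsv[...,1]>110))
Z=X[b];top=np.percentile(Z[:,2],95);print("band",Z.mean(0),top,b.sum(),cv2.minAreaRect((Z[:,:2]*1000).astype(np.float32)))
m=big((X[...,2]>.062)&(X[...,2]<.1)&((hsv[...,1]<70)|b));Q=X[m]
print("roller",Q.mean(0),cv2.minAreaRect((Q[:,:2]*1000).astype(np.float32)),np.percentile(Q[:,2],[5,95]))
vv,uu=np.nonzero(m);print("px",uu.min(),uu.max(),vv.min(),vv.max())
print(P)
E
```

```text
band [ 0.27327563 -0.21065051  0.04296831] 0.045654233135797175 1053 ((395.99932861328125, -146.38006591796875), (322.6242370605469, 41.440574645996094), 27.448362350463867)
roller [ 0.54914366 -0.09656618  0.08254856] ((548.519287109375, -99.93994903564453), (98.762939453125, 30.8785343170166), 80.79312896728516) [0.07643631 0.08591747]
px 244 277 55 165
(array([[ 1.47069371e-01,  9.89126154e-01, -2.27504706e-04],
       [ 9.89126128e-01, -1.47069285e-01,  3.57401344e-04],
       [ 3.20056062e-04, -2.77593640e-04, -9.99999910e-01]]), array([ 0.53591788, -0.15604962,  0.25010735]))
```

View pics/w1.png

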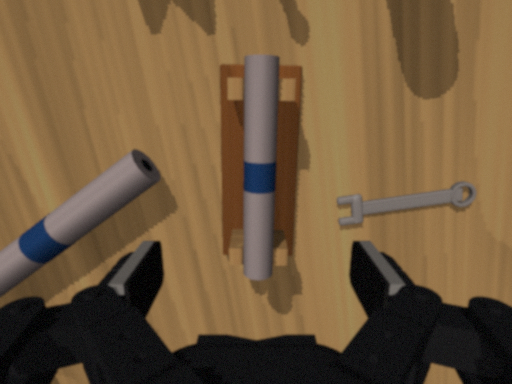

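The wrist view shows the roller straight between the fingers, band at (260,177), with the ends at rows 55 and 280. The big roller's band had merged into my mask, so I restrict the mask to the window around this roller.

```bash
python3 - <<'E'
from h import *
P=pose();p,d=optics.capture("wrist");c=cam("wrist",P);X=cloud(c,d)
hsv=cv2.cvtColor(p,cv2.COLOR_RGB2HSV)
W=np.zeros(d.shape,bool);W[45:290,236:288]=1
b=W&(hsv[...,0]>100)&(hsv[...,0]<130)&(hsv[...,1]>110)
m=W&(X[...,2]>.073)&(X[...,2]<.095)&((hsv[...,1]<70)|b)
for n,k in(("band",b),("roller",m)):
    Q=X[k];print(n,cv2.minAreaRect((Q[:,:2]*1000).astype(np.float32)),np.percentile(Q[:,2],[5,50,97]))
E
```

```text
band ((545.0009765625, -130.8223876953125), (87.4411849975586, 29.366798400878906), 77.92929077148438) [0.07818879 0.08399134 0.08640693]
roller ((539.17724609375, -160.18698120117188), (220.48855590820312, 30.596927642822266), 80.94081115722656) [0.0768511  0.08356838 0.0861342 ]
```

```bash
python3 to.py .539 -.160 .064 80.94
```

```text
tcp [ 0.536  -0.1556  0.2505] dp [-0.39  0.35 18.65] turn [ 0.03 -0.    0.67] F [ 0.2  -0.21 -0.09]
```

Call:
jog_arm:
  commands:
    - {"dp": [-0.4, 0.35, 5], "turn": [0, 0, 0.7], "grip": 100}
    - {"dp": [-0.4, 0.35, 9.5], "turn": [0, 0, 0.7], "grip": 100}
    - {"dp": [-0.4, 0.35, 12], "turn": [0, 0, 0.7], "grip": 100}
    - {"dp": [-0.4, 0.35, 13], "turn": [0, 0, 0.7], "grip": 100}
    - {"dp": [-0.4, 0.35, 13], "turn": [0, 0, 0.7], "grip": 100}
    - {"dp": [-0.4, 0.35, 13], "turn": [0, 0, 0.7], "grip": 100}

```text
t: 2.7
tcp_pos: [0.5397, -0.1611, 0.122]
eef_rot: [0.001, 0.761, 0.649, 0.001]
contact_force: [0.7, -0.5, 0.4]
width: 0.999
grasp_force: 0.0
```

```bash
python3 to.py .539 -.160 .064 80.94
```

```text
tcp [ 0.5397 -0.1611  0.122 ] dp [ 0.1 -0.1  5.8] turn [ 0.12  0.02 -0.07] F [ 0.72 -0.49  0.35]
```

Well aligned. Now I descend and close.

Call:
jog_arm:
  commands:
    - {"dp": [0.1, -0.1, 2.5], "turn": [0, 0, 0], "grip": 100}
    - {"dp": [0.1, -0.1, 4.5], "turn": [0, 0, 0], "grip": 100}
    - {"dp": [0.1, -0.1, 5.8], "turn": [0, 0, 0], "grip": 100}
    - {"dp": [0.1, -0.1, 5.8], "turn": [0, 0, 0], "grip": 100}
    - {"dp": [0.1, -0.1, 5.8], "turn": [0, 0, 0], "grip": 40}
    - {"dp": [0.1, -0.1, 5.8], "turn": [0, 0, 0], "grip": 20}
    - {"dp": [0.1, -0.1, 5.8], "turn": [0, 0, 0], "grip": 20}
    - {"dp": [0.1, -0.1, 5.8], "turn": [0, 0, 0], "grip": 20}
    - {"dp": [0.1, -0.1, 5.8], "turn": [0, 0, 0], "grip": 20}
    - {"dp": [0.1, -0.1, 5.8], "turn": [0, 0, 0], "grip": 20}
  force: 60

```text
t: 3.7
tcp_pos: [0.5385, -0.1603, 0.0631]
eef_rot: [0.0, 0.761, 0.648, 0.0]
contact_force: [-2.4, 1.5, 6.0]
width: 0.357
grasp_force: 58.8
```

Call:
jog_arm:
  commands:
    - {"dp": [0, 0, -1], "turn": [0, 0, 0], "grip": 20}
    - {"dp": [0, 0, -3], "turn": [0, 0, 0], "grip": 20}
    - {"dp": [0, 0, -6], "turn": [0, 0, 0], "grip": 20}
    - {"dp": [0, 0, -9], "turn": [0, 0, 0], "grip": 20}
    - {"dp": [0, 0, -11], "turn": [0, 0, 0], "grip": 20}
    - {"dp": [0, 0, -11], "turn": [0, 0, 0], "grip": 20}
    - {"dp": [0, 0, -11], "turn": [0, 0, 0], "grip": 20}

```text
t: 4.4
tcp_pos: [0.5379, -0.1601, 0.1716]
eef_rot: [-0.0, 0.761, 0.648, -0.0]
contact_force: [0.0, 0.7, -5.9]
width: 0.36
grasp_force: 60.3
```

```bash
python3 - <<'E'
from h import *
P=pose();p,d=optics.capture("wrist");c=cam("wrist",P);X=cloud(c,d)
cv2.imwrite("pics/w2.png",p[:,:,::-1])
s=r.sense();print(s["contact_force"],s["torque"],s["width"],s["grasp_force"])
hsv=cv2.cvtColor(p,cv2.COLOR_RGB2HSV);m=(hsv[...,0]>100)&(hsv[...,0]<130)&(hsv[...,1]>110)&(X[...,2]>.14)
m2=(hsv[...,1]<70)&(X[...,2]>P[1][2])&(X[...,2]<P[1][2]+.03)
for k in(m,m2):
    Q=(X[k]-P[1])@P[0]*1000;print(k.sum(),np.percentile(Q,[1,50,99],axis=0).round(1) if k.sum() else 0)
E
python3 to.py .4686 .161 .17 82.08
```

```text
[-0.87529063  0.07875761 -4.82410089] [0.00392375 0.0125018  0.04556458] 0.35488526495210815 60.32244801521301
5506 [[-13.4 -46.8 -75.4]
 [  2.3  -0.6 -21.1]
 [ 17.6  19.8 -12.1]]
24334 [[-22.6 -23.1 -27.6]
 [ 56.6   0.9 -20.4]
 [ 98.4  23.9  -5.4]]
tcp [ 0.5376 -0.16    0.1708] dp [ 30.59 -11.93   0.11] turn [-0.09 -0.02 -1.25] F [-0.88  0.08 -4.82]
```

View pics/w2.png

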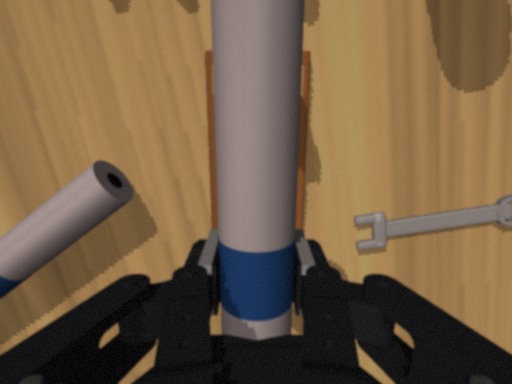

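The roller is firmly held, with the band at rows 248–318 between the pads and about 2 mm ahead of the TCP. I carry it above the Vs, about 10 mm short of the nearest possible button position.

Call:
jog_arm:
  commands:
    - {"dp": [2, -0.8, 0], "turn": [0, 0, 0], "grip": 20}
    - {"dp": [5.5, -2.1, 0], "turn": [0, 0, -0.2], "grip": 20}
    - {"dp": [9.5, -3.7, 0], "turn": [0, 0, -0.4], "grip": 20}
    - {"dp": [13.5, -5.3, 0], "turn": [0, 0, -0.6], "grip": 20}
    - {"dp": [17.5, -6.8, 0], "turn": [0, 0, -0.8], "grip": 20}
    - {"dp": [21.5, -8.4, 0], "turn": [0, 0, -1], "grip": 20}
    - {"dp": [25, -9.8, 0], "turn": [0, 0, -1.2], "grip": 20}
    - {"dp": [28, -10.9, 0], "turn": [0, 0, -1.2], "grip": 20}
    - {"dp": [30, -11.7, 0], "turn": [0, 0, -1.2], "grip": 20}
    - {"dp": [30.6, -11.9, 0], "turn": [0, 0, -1.2], "grip": 20}
    - {"dp": [30.6, -11.9, 0], "turn": [0, 0, -1.2], "grip": 20}
    - {"dp": [30.6, -11.9, 0], "turn": [0, 0, -1.2], "grip": 20}

```text
t: 5.65
tcp_pos: [0.4694, 0.1602, 0.1714]
eef_rot: [-0.0, 0.755, 0.656, -0.001]
contact_force: [-0.0, -0.2, -5.2]
width: 0.356
grasp_force: 60.3
```

```bash
python3 - <<'E'
from h import *
P=pose();p,d=optics.capture("wrist");c=cam("wrist",P);X=cloud(c,d)
cv2.imwrite("pics/w3.png",p[:,:,::-1])
hsv=cv2.cvtColor(p,cv2.COLOR_RGB2HSV)
ey=np.array([.138,.990]);ex=np.array([.990,-.138]);o=np.array([.4714,.181])
# V-block tops seen by wrist
t=(X[...,2]>.066)&(X[...,2]<.08)&(hsv[...,1]<60)
n,l,s,_=cv2.connectedComponentsWithStats(t.astype(np.uint8))
for i in range(1,n):
    if s[i,4]>60:
        q=X[l==i].mean(0);print(s[i],q.round(4),"fix",((q[:2]-o)@ex*1000).round(1),((q[:2]-o)@ey*1000).round(1))
p,d=optics.capture("top");c=cam("top");X=cloud(c,d);hsv=cv2.cvtColor(p,cv2.COLOR_RGB2HSV)
cv2.imwrite("pics/top3.png",p[:,:,::-1])
s=r.sense();print(s["contact_force"],s["torque"],s["width"])
E
python3 to.py .4686 .161 .075 82.08
```

```text
[201  29  13  59 633] [0.4508 0.2599 0.0729] fix -31.3 75.3
[301  29  10  59 430] [0.5161 0.2507 0.0728] fix 34.6 75.1
[ 0.1087223   0.30468563 -5.55309911] [-0.04955203 -0.04831577  0.03927722] 0.35527303953576594
tcp [0.4696 0.16   0.1718] dp [ 0.09 -0.11  9.68] turn [-0.03  0.02 -0.11] F [ 0.11  0.3  -5.55]
```

View pics/w3.png

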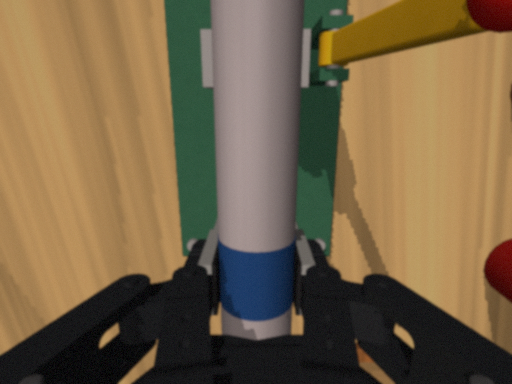

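The wrist view shows the V-block tops at (207,58) and (306,58), either side of the roller, so it is centred to about 1 mm. The yellow arm is upright at right and clear. Lowering.

Call:
jog_arm:
  commands:
    - {"dp": [0, 0, 1.5], "turn": [0, 0, -0.1], "grip": 20}
    - {"dp": [0, 0, 4], "turn": [0, 0, -0.1], "grip": 20}
    - {"dp": [0, 0, 6.5], "turn": [0, 0, -0.1], "grip": 20}
    - {"dp": [0, 0, 8.5], "turn": [0, 0, -0.1], "grip": 20}
    - {"dp": [0, 0, 9.7], "turn": [0, 0, -0.1], "grip": 20}
    - {"dp": [0, 0, 9.9], "turn": [0, 0, -0.1], "grip": 20}
    - {"dp": [0, 0, 9.9], "turn": [0, 0, -0.1], "grip": 20}
    - {"dp": [0, 0, 9.9], "turn": [0, 0, -0.1], "grip": 20}

```text
t: 6.55
tcp_pos: [0.47, 0.161, 0.0742]
eef_rot: [0.0, 0.754, 0.657, 0.001]
contact_force: [0.8, 0.1, -4.5]
width: 0.355
grasp_force: 60.2
```

```bash
python3 to.py .4696 .160 .063 82.08; python3 -c "
from bench import r;s=r.sense();print(s['contact_force'],s['torque'])"
```

```text
tcp [0.47   0.161  0.0742] dp [-0.1  -0.02  1.12] turn [ 0.07 -0.03  0.04] F [ 0.8   0.11 -4.48]
[ 0.80358534  0.11335294 -4.47936372] [ 0.03408924 -0.03464243  0.00101771]
```

Call:
jog_arm:
  commands:
    - {"dp": [0, 0, 0.3], "turn": [0, 0, 0], "grip": 20}
    - {"dp": [0, 0, 0.6], "turn": [0, 0, 0], "grip": 20}
    - {"dp": [0, 0, 0.8], "turn": [0, 0, 0], "grip": 20}
    - {"dp": [0, 0, 0.9], "turn": [0, 0, 0], "grip": 20}
    - {"dp": [0, 0, 0.9], "turn": [0, 0, 0], "grip": 20}

```text
t: 7.05
tcp_pos: [0.4694, 0.1609, 0.064]
eef_rot: [-0.0, 0.754, 0.657, -0.0]
contact_force: [0.2, 0.1, -4.5]
width: 0.353
grasp_force: 60.2
```

Call:
jog_arm:
  commands:
    - {"dp": [0, 0, 0.05], "turn": [0, 0, 0], "grip": 20}
    - {"dp": [0, 0, 0.1], "turn": [0, 0, 0], "grip": 20}
    - {"dp": [0, 0, 0.1], "turn": [0, 0, 0], "grip": 20}

```text
t: 7.35
tcp_pos: [0.4695, 0.1609, 0.0638]
eef_rot: [0.0, 0.754, 0.657, 0.0]
contact_force: [-5.2, -1.9, 3.3]
width: 0.36
grasp_force: 61.3
```

Contact, leaning on the +x walls (side force −5 N). I shift 0.7 mm towards −x.

Call:
jog_arm:
  commands:
    - {"dp": [0, -0.04, 0], "turn": [0, 0, 0], "grip": 20}
    - {"dp": [0, -0.07, 0], "turn": [0, 0, 0], "grip": 20}
    - {"dp": [0, -0.07, 0], "turn": [0, 0, 0], "grip": 20}

```text
t: 7.65
tcp_pos: [0.4689, 0.161, 0.0632]
eef_rot: [0.0, 0.754, 0.657, 0.0]
contact_force: [1.1, 0.8, -2.0]
width: 0.359
grasp_force: 60.5
```

```bash
python3 -c "
from bench import r;s=r.sense();print(s['tcp_pos'],s['contact_force'],s['torque'])"
```

```text
[0.46889728 0.16104705 0.06324349] [ 1.06875689  0.75496139 -2.0289545 ] [ 0.08635614 -0.11643444  0.09952394]
```

Call:
jog_arm:
  commands:
    - {"dp": [0, 0, 0.05], "turn": [0, 0, 0], "grip": 20}
    - {"dp": [0, 0.01, 0.08], "turn": [0, 0, 0], "grip": 20}
    - {"dp": [0, 0.01, 0.08], "turn": [0, 0, 0], "grip": 20}

```text
t: 7.95
tcp_pos: [0.4689, 0.1611, 0.0631]
eef_rot: [-0.0, 0.754, 0.657, 0.0]
contact_force: [-5.7, -0.6, 9.7]
width: 0.356
grasp_force: 61.8
```

```bash
python3 -c "
from bench import r;s=r.sense();print(s['tcp_pos'],s['contact_force'],s['torque'])"
```

```text
[0.46892968 0.16106176 0.0631298 ] [-5.74328293 -0.64053874  9.69380335] [-0.18090426  0.90135328  0.0874718 ]
```

Call:
jog_arm:
  commands:
    - {"dp": [0, -0.03, 0], "turn": [0, 0, 0], "grip": 20}
    - {"dp": [0, -0.03, 0], "turn": [0, 0, 0], "grip": 20}

```text
t: 8.15
tcp_pos: [0.4689, 0.1611, 0.0631]
eef_rot: [0.0, 0.754, 0.657, 0.0]
contact_force: [-2.9, -1.1, 6.4]
width: 0.357
grasp_force: 61.5
```

```bash
python3 -c "
from bench import r;s=r.sense();print(s['tcp_pos'],s['contact_force'],s['torque'])"
```

```text
[0.46893764 0.16105847 0.06314756] [-2.9401874  -1.13316427  6.39231509] [-0.20853271  0.37347409  0.09219939]
```

Seated with a light press, balanced on both Vs. I ease the pressure slightly and slide the first 12 mm, which is still short of the earliest possible "home". I also estimate the button position from the stored top view.

Call:
jog_arm:
  commands:
    - {"dp": [0, -0.02, -0.02], "turn": [0, 0, 0], "grip": 20}
    - {"dp": [0.2, -0.02, -0.02], "turn": [0, 0, 0], "grip": 20}
    - {"dp": [0.4, -0.02, -0.02], "turn": [0, 0, 0], "grip": 20}
    - {"dp": [0.6, -0.02, -0.02], "turn": [0, 0, 0], "grip": 20}
    - {"dp": [0.8, -0.02, -0.02], "turn": [0, 0, 0], "grip": 20}
    - {"dp": [1.0, -0.02, -0.02], "turn": [0, 0, 0], "grip": 20}
    - {"dp": [1.2, -0.02, -0.02], "turn": [0, 0, 0], "grip": 20}

```text
t: 8.85
tcp_pos: [0.4704, 0.172, 0.0631]
eef_rot: [0.001, 0.754, 0.657, -0.0]
contact_force: [-2.2, -12.4, 8.1]
width: 0.358
grasp_force: 61.4
```

```bash
python3 - <<'E'
from h import *
s=r.sense();print(s['tcp_pos'],s['contact_force'],s['torque'])
z=np.load("pics/top0.npz");p,d=z["p"],z["d"];c=cam("top")
ey=np.array([.138,.990]);ex=np.array([.990,-.138]);o=np.array([.4714,.181])
hsv=cv2.cvtColor(p,cv2.COLOR_RGB2HSV)
for v in range(186,200):
    row=[]
    for u in range(84,112):
        q=plane(c,[u,v],.075)[0,:2]-o
        row.append("%d/%d"%(hsv[v,u,0],hsv[v,u,1]))
    q0=plane(c,[84,v],.075)[0,:2]-o
    print(v,(q0@ey*1000).round(0),*row)
E
```

```text
[0.47039819 0.17204646 0.06312308] [ -2.2379455  -12.37981691   8.08304692] [-1.93832399  0.18101037  0.16947995]
186 154.0 105/24 83/10 96/12 85/14 94/18 73/32 95/93 102/41 22/76 17/101 56/63 76/110 74/100 73/91 75/97 72/96 74/100 72/97 70/96 73/96 73/100 72/89 72/89 74/101 74/81 68/26 15/14 10/6
187 153.0 83/19 98/10 83/10 75/10 94/16 120/6 126/40 86/45 115/42 103/50 113/31 75/36 71/96 72/106 72/100 72/94 71/99 71/106 73/94 71/94 74/83 71/87 72/94 72/116 72/105 70/34 0/12 10/6
188 153.0 84/12 73/21 71/20 79/19 75/10 135/12 160/20 83/50 98/24 100/44 53/29 128/27 130/25 170/19 72/72 71/82 69/99 73/107 74/95 72/101 74/78 71/93 76/96 74/81 76/101 69/57 10/10 0/7
189 152.0 86/17 78/12 90/5 60/10 72/14 150/33 80/20 75/12 140/21 60/12 0/0 110/18 0/12 150/14 113/30 116/47 140/45 80/31 73/94 73/102 74/104 71/81 73/100 76/93 74/110 75/43 0/7 13/13
190 152.0 45/10 65/14 70/7 78/12 84/18 45/35 100/18 100/20 60/15 40/21 75/31 73/43 105/15 98/23 19/104 17/155 14/102 18/77 81/88 74/100 73/94 75/90 74/88 72/97 76/132 68/71 30/10 17/12
191 151.0 75/15 83/10 72/12 90/9 99/32 50/20 90/6 30/6 170/9 8/
[... 897 characters left out ...]
 120/24 75/28 60/14 110/19 96/40 17/82 18/154 18/144 17/188 18/113 68/59 73/85 70/79 76/98 75/112 72/81 77/94 71/89 74/97 72/103 90/4
197 148.0 96/23 99/17 81/18 125/39 120/36 90/30 95/39 150/28 120/11 15/14 20/17 105/50 140/18 20/129 19/139 14/121 43/95 78/115 73/92 70/100 74/90 72/116 73/95 68/90 73/95 76/94 72/36 174/14
198 147.0 18/97 27/40 21/34 101/41 83/24 84/28 150/9 100/23 110/19 143/24 60/27 54/33 105/24 113/47 95/83 126/31 83/74 73/112 73/87 73/84 71/93 71/89 71/103 73/73 78/116 72/61 171/19 15/11
199 147.0 17/103 17/108 18/106 18/95 18/93 23/25 113/35 90/14 120/6 40/40 90/33 105/12 90/17 55/38 114/33 75/12 74/102 74/106 69/81 72/113 76/99 74/97 71/89 72/116 72/68 173/22 20/9 30/9
```

The brass shows its face near fy ≈ 109, so the button goes home about 11–13 mm further on. The 12 N resistance is therefore rail friction from the down-press, and I ease the press.

Call:
jog_arm:
  commands:
    - {"dp": [0, -0.02, -0.06], "turn": [0, 0, 0], "grip": 20}
    - {"dp": [0.1, -0.02, -0.06], "turn": [0, 0, 0], "grip": 20}
    - {"dp": [0.2, -0.02, -0.06], "turn": [0, 0, 0], "grip": 20}

```text
t: 9.15
tcp_pos: [0.4706, 0.1745, 0.0633]
eef_rot: [0.001, 0.754, 0.657, 0.0]
contact_force: [4.0, -5.5, 0.5]
width: 0.357
grasp_force: 60.7
```

```bash
python3 -c "
from bench import r;s=r.sense();print(s['tcp_pos'],s['contact_force'],s['torque'],s['eef_rot'])"
```

```text
[0.47058941 0.17453025 0.06332462] [ 4.00810305 -5.53756517  0.50263324] [-0.8972818  -0.59341199  0.07454209] [7.32177894e-04 7.54059034e-01 6.56806223e-01 1.48786588e-04]
```

Call:
jog_arm:
  commands:
    - {"dp": [0, 0.03, -0.02], "turn": [0, 0, 0], "grip": 20}
    - {"dp": [0.1, 0.03, -0.02], "turn": [0, 0, 0], "grip": 20}
    - {"dp": [0.2, 0.03, -0.02], "turn": [0, 0, 0], "grip": 20}
    - {"dp": [0.25, 0.03, -0.02], "turn": [0, 0, 0], "grip": 20}

```text
t: 9.55
tcp_pos: [0.4709, 0.1772, 0.0633]
eef_rot: [0.0, 0.754, 0.657, 0.0]
contact_force: [3.0, -4.2, -0.7]
width: 0.353
grasp_force: 60.7
```

```bash
cat > st.py <<'E'
from h import *
P=pose();s=r.sense();ey=np.array([.138,.990]);o=np.array([.4714,.181])
F=s['contact_force'];print(s['tcp_pos'].round(4),"fy",((P[1][:2]-o)@ey*1000).round(2),"F tool",(F@P[0]).round(2),"T",s['torque'].round(2),"w",s['width'].round(3))
E
python3 st.py
```

```text
Traceback (most recent call last):
  File "st.py", line 3, in <module>
    F=s['contact_force'];print(s['tcp_pos'].round(4),"fy",((P[1][:2]-o)@ey*1000).round(2),"F tool",(F@P[0]).round(2),"T",s['torque'].round(2),"w",s['width'].round(3))
                                                                                                                                                  ^^^^^^^^^^^^^^^^
AttributeError: 'float' object has no attribute 'round'
```

Call:
jog_arm:
  commands:
    - {"dp": [0.05, 0.02, 0], "turn": [0, 0, 0], "grip": 20}
    - {"dp": [0.1, 0.02, 0], "turn": [0, 0, 0], "grip": 20}
    - {"dp": [0.15, 0.02, 0], "turn": [0, 0, 0], "grip": 20}
    - {"dp": [0.2, 0.02, 0], "turn": [0, 0, 0], "grip": 20}

```text
t: 9.95
tcp_pos: [0.4712, 0.1793, 0.0633]
eef_rot: [0.0, 0.754, 0.657, 0.0]
contact_force: [4.0, -3.7, -2.2]
width: 0.354
grasp_force: 60.7
```

```bash
sed -i "s/s\['width'\].round(3)/s['width']/" st.py; python3 st.py
```

```text
[0.4712 0.1793 0.0633] fy -1.67 F tool [-3.07  4.45  2.15] T [-0.55 -0.49  0.  ] w 0.3543913737893235
```

Call:
jog_arm:
  commands:
    - {"dp": [0.04, 0.05, 0], "turn": [0, 0, 0], "grip": 20}
    - {"dp": [0.08, 0.05, 0], "turn": [0, 0, 0], "grip": 20}
    - {"dp": [0.12, 0.05, 0], "turn": [0, 0, 0], "grip": 20}
    - {"dp": [0.15, 0.05, 0], "turn": [0, 0, 0], "grip": 20}

```text
t: 10.35
tcp_pos: [0.4716, 0.1808, 0.0632]
eef_rot: [-0.0, 0.754, 0.657, -0.0]
contact_force: [-2.6, -3.3, -0.7]
width: 0.355
grasp_force: 60.6
```

```bash
python3 st.py
```

```text
[0.4716 0.1808 0.0632] fy -0.18 F tool [-3.59 -2.08  0.7 ] T [-0.54  0.44  0.13] w 0.35483319057635776
```

Call:
jog_arm:
  commands:
    - {"dp": [0.04, -0.01, 0], "turn": [0, 0, 0], "grip": 20}
    - {"dp": [0.08, -0.01, 0], "turn": [0, 0, 0], "grip": 20}
    - {"dp": [0.12, -0.01, 0], "turn": [0, 0, 0], "grip": 20}

```text
t: 10.65
tcp_pos: [0.4718, 0.182, 0.0632]
eef_rot: [-0.0, 0.754, 0.657, -0.0]
contact_force: [-2.7, -3.2, -1.6]
width: 0.354
grasp_force: 60.6
```

```bash
python3 st.py
```

```text
[0.4718 0.182  0.0632] fy 1.08 F tool [-3.5  -2.24  1.56] T [-0.39  0.34  0.12] w 0.3539514444418286
```

Call:
jog_arm:
  commands:
    - {"dp": [0.04, -0.01, 0], "turn": [0, 0, 0], "grip": 20}
    - {"dp": [0.08, -0.01, 0], "turn": [0, 0, 0], "grip": 20}
    - {"dp": [0.1, -0.01, 0], "turn": [0, 0, 0], "grip": 20}

```text
t: 10.95
tcp_pos: [0.472, 0.183, 0.0633]
eef_rot: [-0.0, 0.754, 0.657, 0.0]
contact_force: [-1.3, -0.7, -3.7]
width: 0.357
grasp_force: 60.6
```

```bash
python3 st.py
```

```text
[0.472  0.183  0.0633] fy 2.1 F tool [-0.88 -1.21  3.69] T [-0.18  0.21  0.08] w 0.35671976789747767
```

Call:
jog_arm:
  commands:
    - {"dp": [0.04, -0.01, 0.015], "turn": [0, 0, 0], "grip": 20}
    - {"dp": [0.08, -0.01, 0.015], "turn": [0, 0, 0], "grip": 20}
    - {"dp": [0.1, -0.01, 0.015], "turn": [0, 0, 0], "grip": 20}

```text
t: 11.25
tcp_pos: [0.4721, 0.1839, 0.0632]
eef_rot: [0.0, 0.754, 0.657, 0.0]
contact_force: [-1.5, -2.4, -2.6]
width: 0.355
grasp_force: 60.6
```

```bash
python3 st.py
```

```text
[0.4721 0.1839 0.0632] fy 3.01 F tool [-2.58 -1.13  2.56] T [-0.41  0.17  0.08] w 0.3554036009817668
```

Call:
jog_arm:
  commands:
    - {"dp": [0.04, -0.01, 0], "turn": [0, 0, 0], "grip": 20}
    - {"dp": [0.08, -0.01, 0], "turn": [0, 0, 0], "grip": 20}
    - {"dp": [0.1, -0.01, 0], "turn": [0, 0, 0], "grip": 20}

```text
t: 11.55
tcp_pos: [0.4721, 0.185, 0.0632]
eef_rot: [0.0, 0.754, 0.657, 0.0]
contact_force: [0.1, -2.1, -1.7]
width: 0.359
grasp_force: 60.6
```

```bash
python3 st.py
```

```text
[0.4721 0.185  0.0632] fy 4.05 F tool [-2.11  0.35  1.66] T [-0.3  -0.08  0.06] w 0.3585715297406445
```

Call:
jog_arm:
  commands:
    - {"dp": [0.04, 0, 0], "turn": [0, 0, 0], "grip": 20}
    - {"dp": [0.08, 0, 0], "turn": [0, 0, 0], "grip": 20}
    - {"dp": [0.1, 0, 0], "turn": [0, 0, 0], "grip": 20}

```text
t: 11.85
tcp_pos: [0.4723, 0.186, 0.0633]
eef_rot: [0.0, 0.754, 0.657, 0.0]
contact_force: [1.5, -3.8, -2.9]
width: 0.356
grasp_force: 60.6
```

```bash
python3 st.py
```

```text
[0.4723 0.186  0.0633] fy 5.04 F tool [-3.6   2.03  2.88] T [-0.39 -0.16  0.12] w 0.35551028463656154
```

Call:
jog_arm:
  commands:
    - {"dp": [0.04, 0.02, 0], "turn": [0, 0, 0], "grip": 20}
    - {"dp": [0.08, 0.02, 0], "turn": [0, 0, 0], "grip": 20}
    - {"dp": [0.1, 0.02, 0], "turn": [0, 0, 0], "grip": 20}

```text
t: 12.15
tcp_pos: [0.4724, 0.1868, 0.0632]
eef_rot: [-0.0, 0.754, 0.657, -0.0]
contact_force: [-2.2, -4.6, 0.3]
width: 0.357
grasp_force: 60.6
```

Call:
jog_arm:
  commands:
    - {"dp": [0.03, 0, -0.01], "turn": [0, 0, 0], "grip": 20}
    - {"dp": [0.06, 0, -0.01], "turn": [0, 0, 0], "grip": 20}
    - {"dp": [0.08, 0, -0.01], "turn": [0, 0, 0], "grip": 20}

```text
t: 12.45
tcp_pos: [0.4726, 0.1877, 0.0632]
eef_rot: [-0.0, 0.754, 0.657, -0.0]
contact_force: [-0.2, -3.7, -1.4]
width: 0.355
grasp_force: 60.6
```

Call:
jog_arm:
  commands:
    - {"dp": [0.03, 0, 0], "turn": [0, 0, 0], "grip": 20}
    - {"dp": [0.06, 0, 0], "turn": [0, 0, 0], "grip": 20}
    - {"dp": [0.08, 0, 0], "turn": [0, 0, 0], "grip": 20}

```text
t: 12.75
tcp_pos: [0.4727, 0.1882, 0.0632]
eef_rot: [0.0, 0.754, 0.657, -0.0]
contact_force: [-1.8, -7.5, -1.2]
width: 0.356
grasp_force: 60.6
```

```bash
python3 - <<'E'
from h import *
p,d=optics.capture("side");q,_=optics.capture("top")
a=p[85:185,180:260,::-1];b=q[140:240,70:210,::-1]
a=cv2.resize(a,None,fx=5,fy=5,interpolation=2)[:500,:400];b=cv2.resize(b[:,:80],None,fx=5,fy=5,interpolation=2)
cv2.imwrite("pics/s4.png",np.hstack([a,b]))
E
python3 st.py
```

```text
[0.4727 0.1882 0.0632] fy 7.28 F tool [-6.72 -1.1   2.41] T [-1.02  0.37  0.17] w 0.36020425030600356
```

View pics/s4.png

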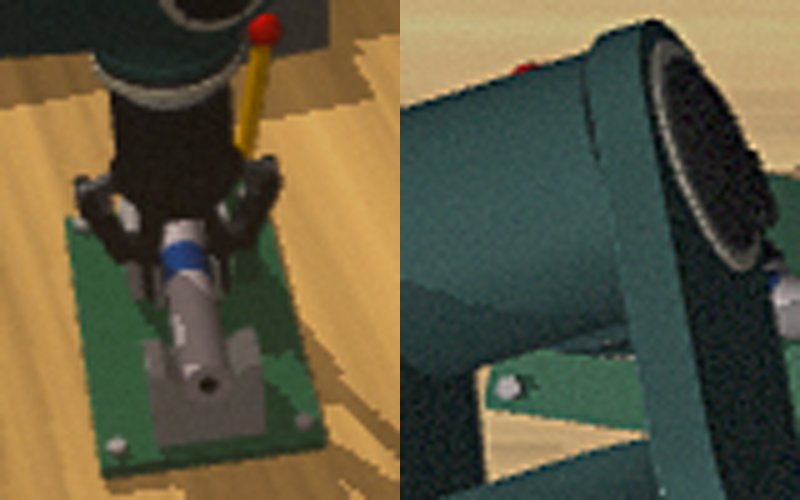

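The crop shows the roller in the V at (208,385) with the fingers still on the blue band at (183,257); the stop is hidden by the arm. The force is rising without travel, so I push 0.4 mm more to confirm it is solid.

Call:
jog_arm:
  commands:
    - {"dp": [0.02, 0, 0], "turn": [0, 0, 0], "grip": 20}
    - {"dp": [0.04, 0, 0], "turn": [0, 0, 0], "grip": 20}

```text
t: 13.05
tcp_pos: [0.4726, 0.1883, 0.0632]
eef_rot: [0.0, 0.754, 0.657, -0.001]
contact_force: [-3.4, -11.6, -0.6]
width: 0.358
grasp_force: 60.6
```

```bash
python3 st.py
```

```text
[0.4726 0.1883 0.0632] fy 7.42 F tool [-12.    -1.79   0.57] T [-1.64  0.5   0.15] w 0.35797847474923683
```

Solid: 12 N with only 0.1 mm of travel, against 3–4 N while sliding. I ease to about 10 N and hold for a second.

Call:
jog_arm:
  commands:
    - {"dp": [-0.015, 0, 0], "turn": [0, 0, 0], "grip": 20}
    - {"dp": [-0.015, 0, 0], "turn": [0, 0, 0], "grip": 20}
    - {"dp": [-0.015, 0, 0], "turn": [0, 0, 0], "grip": 20}
    - {"dp": [-0.015, 0, 0], "turn": [0, 0, 0], "grip": 20}
    - {"dp": [-0.015, 0, 0], "turn": [0, 0, 0], "grip": 20}
    - {"dp": [-0.015, 0, 0], "turn": [0, 0, 0], "grip": 20}

```text
t: 13.65
tcp_pos: [0.4726, 0.1883, 0.0632]
eef_rot: [0.0, 0.754, 0.657, -0.001]
contact_force: [-2.6, -9.1, -1.1]
width: 0.356
grasp_force: 60.6
```

```bash
python3 st.py; python3 - <<'E'
from h import *
P=pose();p,d=optics.capture("wrist");c=cam("wrist",P);X=cloud(c,d)
hsv=cv2.cvtColor(p,cv2.COLOR_RGB2HSV);W=np.zeros(d.shape,bool);W[230:335,235:280]=1
for f in("pics/w2.png","pics/w3.png",None):
    q=p if f is None else cv2.imread(f)[:,:,::-1]
    h=cv2.cvtColor(np.ascontiguousarray(q),cv2.COLOR_RGB2HSV);m=W&(h[...,0]>100)&(h[...,0]<130)&(h[...,1]>110)
    v=np.nonzero(m[:,250:262].sum(1)>6)[0];print("band rows",v.min(),v.max())
E
```

```text
[0.4726 0.1883 0.0632] fy 7.36 F tool [-9.39 -1.31  1.1 ] T [-1.29  0.46  0.17] w 0.35606644559667994
band rows 253 319
band rows 254 319
band rows 254 319
```

Call:
jog_arm:
  commands:
    - {"dp": [0, 0, 0], "turn": [0, 0, 0], "grip": 20}
    - {"dp": [0, 0, 0], "turn": [0, 0, 0], "grip": 20}
    - {"dp": [0, 0, 0], "turn": [0, 0, 0], "grip": 20}
    - {"dp": [0, 0, 0], "turn": [0, 0, 0], "grip": 20}
    - {"dp": [0, 0, 0], "turn": [0, 0, 0], "grip": 20}
    - {"dp": [0, 0, 0], "turn": [0, 0, 0], "grip": 20}
    - {"dp": [0, 0, 0], "turn": [0, 0, 0], "grip": 60}
    - {"dp": [0, 0, 0], "turn": [0, 0, 0], "grip": 80}
    - {"dp": [0, 0, 0], "turn": [0, 0, 0], "grip": 80}
    - {"dp": [0, 0, 0], "turn": [0, 0, 0], "grip": 80}
    - {"dp": [0, 0, 0], "turn": [0, 0, 0], "grip": 80}
  force: 60

```text
t: 14.8
tcp_pos: [0.4728, 0.1889, 0.0634]
eef_rot: [-0.0, 0.754, 0.657, 0.0]
contact_force: [0.3, 0.7, -0.7]
width: 0.797
grasp_force: 0.0
```

```bash
python3 st.py; python3 - <<'E'
from h import *
P=pose();p,d=optics.capture("wrist")
W=np.zeros(d.shape,bool);W[230:335,235:280]=1
h=cv2.cvtColor(p,cv2.COLOR_RGB2HSV);m=W&(h[...,0]>100)&(h[...,0]<130)&(h[...,1]>110)
v=np.nonzero(m[:,250:262].sum(1)>6)[0];print("band rows",v.min(),v.max())
E
python3 to.py .4726 .1883 .20 82.08
```

```text
[0.4728 0.1889 0.0634] fy 7.98 F tool [0.7  0.24 0.75] T [-0.06 -0.03  0.03] w 0.7972744025681534
band rows 256 321
tcp [0.4728 0.1888 0.0634] dp [ -0.05  -0.02 -13.66] turn [ 0.01 -0.01  0.05] F [0.28 0.35 0.19]
```

The roller stayed put (0.3 mm or less, within pixel error). I retreat straight up, then go over behind the clamp ball with shut fingers.

Call:
jog_arm:
  commands:
    - {"dp": [0, 0, -2], "turn": [0, 0, 0], "grip": 80}
    - {"dp": [0, 0, -5], "turn": [0, 0, 0], "grip": 80}
    - {"dp": [0, 0, -9], "turn": [0, 0, 0], "grip": 80}
    - {"dp": [0, 0, -13], "turn": [0, 0, 0], "grip": 50}
    - {"dp": [0, 0, -17], "turn": [0, 0, 0], "grip": 0}
    - {"dp": [0, 0, -21], "turn": [0, 0, 0], "grip": 0}
    - {"dp": [0, 0, -23.6], "turn": [0, 0, 0], "grip": 0}
    - {"dp": [1, 2, -23.6], "turn": [0, 0, 0], "grip": 0}
    - {"dp": [3, 6, -23.6], "turn": [0, 0, 0], "grip": 0}
    - {"dp": [5, 9, -23.6], "turn": [0, 0, 0], "grip": 0}
    - {"dp": [7, 11, -23.6], "turn": [0, 0, 0], "grip": 0}
    - {"dp": [7, 11, -23.6], "turn": [0, 0, 0], "grip": 0}
  force: 20

```text
t: 16.05
tcp_pos: [0.5932, 0.2444, 0.2976]
eef_rot: [-0.0, 0.754, 0.657, -0.001]
contact_force: [0.7, -0.0, -1.2]
width: -0.0
grasp_force: 0.0
```

```bash
python3 - <<'E'
from h import *
print(r.sense()["tcp_pos"],r.sense()["width"])
ey=np.array([.138,.990]);ex=np.array([.990,-.138]);o=np.array([.4714,.181])
for n in("side","wrist"):
    P=pose();p,d=optics.capture(n);X=cloud(cam(n,P),d);h=cv2.cvtColor(p,cv2.COLOR_RGB2HSV)
    q=X[...,:2]-o;fx=q@ex;fy=q@ey
    m=((h[...,0]<6)|(h[...,0]>175))&(h[...,1]>150)&(X[...,2]>.13)&(X[...,2]<.24)&(abs(fy-.078)<.04)
    if m.sum(): print(n,"ball",m.sum(),fx[m].mean(),fy[m].mean(),X[m][:,2].mean())
    cv2.imwrite(f"pics/{n}5.png",p[:,:,::-1])
E
python3 to.py .5825 .2432 .204 82.08; python3 st.py
```

```text
[0.59315558 0.24437025 0.29755381] -0.0003600511466889297
side ball 32 0.0711019995490621 0.06991898481942443 0.20856362274916534
wrist ball 642 0.07187139858527737 0.08023982857255525 0.21078931181114957
tcp [0.5915 0.2432 0.2986] dp [-0.12 -0.88  9.46] turn [-0.06  0.04  0.07] F [-0.01 -0.71  0.16]
[0.5915 0.2432 0.2986] fy 78.14 F tool [-0.7   0.08 -0.16] T [-0.03 -0.01  0.03] w 0.0007971985555413581
```

View pics/wrist5.png

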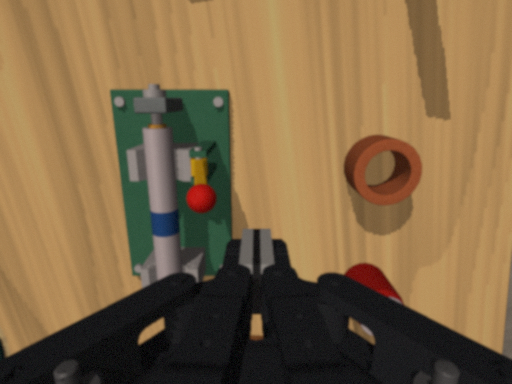

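The wrist view shows the roller's end at (155,126), touching the brass button (sliver at (155,126)) under the post. The clamp ball is at (200,198) and the shut fingers at (257,250) are clear of it on the +x side. Now I descend beside the ball and push the arm over.

Call:
jog_arm:
  commands:
    - {"dp": [0, 0, 3], "turn": [0, 0, 0], "grip": 0}
    - {"dp": [0, 0, 6.5], "turn": [0, 0, 0], "grip": 0}
    - {"dp": [0, 0, 9.2], "turn": [0, 0, 0], "grip": 0}
    - {"dp": [0, 0, 9.2], "turn": [0, 0, 0], "grip": 0}
    - {"dp": [0, -0.8, 9.2], "turn": [0, 0, 0], "grip": 0}
    - {"dp": [0, -1.6, 9.2], "turn": [0, 0, 0], "grip": 0}
    - {"dp": [0, -2.4, 9.2], "turn": [0, 0, 0], "grip": 0}
    - {"dp": [0, -3.2, 9.2], "turn": [0, 0, 0], "grip": 0}
    - {"dp": [0, -4, 9.2], "turn": [0, 0, 0], "grip": 0}
    - {"dp": [0, -4.8, 9.2], "turn": [0, 0, 0], "grip": 0}
    - {"dp": [0, -5.6, 9.2], "turn": [0, 0, 0], "grip": 0}
    - {"dp": [0, -6.4, 9.2], "turn": [0, 0, 0], "grip": 0}

```text
t: 17.35
tcp_pos: [0.5272, 0.2519, 0.207]
eef_rot: [-0.0, 0.754, 0.657, -0.0]
contact_force: [1.6, -1.0, -0.4]
width: 0.005
grasp_force: 0.6
```

```bash
cat > ball.py <<'E'
from h import *
ey=np.array([.138,.990]);ex=np.array([.990,-.138]);o=np.array([.4714,.181])
P=pose();q=P[1][:2]-o;print("tcp fx",(q@ex*1000).round(1),"fy",(q@ey*1000).round(1),"z",P[1][2].round(4),"F",r.sense()["contact_force"].round(2))
for n in("side","wrist","top"):
    P=pose();p,d=optics.capture(n);X=cloud(cam(n,P),d);h=cv2.cvtColor(p,cv2.COLOR_RGB2HSV)
    q=X[...,:2]-o;fx=q@ex;fy=q@ey
    m=((h[...,0]<6)|(h[...,0]>175))&(h[...,1]>150)&(X[...,2]>.07)&(X[...,2]<.24)&(abs(fy-.078)<.03)&(fx>-.1)&(fx<.1)
    if m.sum()>5: print(n,"ball",m.sum(),(fx[m].mean()*1000).round(1),(fy[m].mean()*1000).round(1),(X[m][:,2].mean()*1000).round(1),"theta~",np.arctan2(X[m][:,2].mean()-.091,.048-fx[m].mean()).round(2))
    cv2.imwrite(f"pics/{n}6.png",p[:,:,::-1])
E
python3 ball.py
```

```text
tcp fx 45.4 fy 77.8 z 0.207 F [ 1.58 -1.01 -0.43]
side ball 33 23.2 70.8 206.7 theta~ 1.36
wrist ball 1615 21.6 81.7 209.3 theta~ 1.35
top ball 45 20.2 72.0 208.7 theta~ 1.34
```

Call:
jog_arm:
  commands:
    - {"dp": [0, -0.8, 0.1], "turn": [0, 0, 0], "grip": 0}
    - {"dp": [0, -1.7, 0.3], "turn": [0, 0, 0], "grip": 0}
    - {"dp": [0, -2.7, 0.6], "turn": [0, 0, 0], "grip": 0}
    - {"dp": [0, -3.7, 0.9], "turn": [0, 0, 0], "grip": 0}
    - {"dp": [0, -4.6, 1.4], "turn": [0, 0, 0], "grip": 0}
    - {"dp": [0, -5.5, 2.0], "turn": [0, 0, 0], "grip": 0}
    - {"dp": [0, -6.1, 2.4], "turn": [0, 0, 0], "grip": 0}
    - {"dp": [0, -6.7, 2.8], "turn": [0, 0, 0], "grip": 0}
    - {"dp": [0, -6.7, 2.8], "turn": [0, 0, 0], "grip": 0}

```text
t: 18.4
tcp_pos: [0.4608, 0.261, 0.1787]
eef_rot: [-0.0, 0.754, 0.657, -0.0]
contact_force: [0.0, -0.2, -0.9]
width: -0.001
grasp_force: 0.0
```

```bash
python3 ball.py
```

```text
tcp fx -21.5 fy 77.8 z 0.1787 F [ 0.01 -0.16 -0.86]
side ball 25 -43.1 71.2 164.9 theta~ 0.68
wrist ball 1284 -44.1 81.1 164.6 theta~ 0.67
top ball 63 -48.1 75.4 162.0 theta~ 0.64
```

At θ≈0.65 the arm should sink by itself. I back off upward and watch.

Call:
jog_arm:
  commands:
    - {"dp": [0, 0, -2], "turn": [0, 0, 0], "grip": 0}
    - {"dp": [0, 0, -5], "turn": [0, 0, 0], "grip": 0}
    - {"dp": [0, -1.5, -6], "turn": [0, 0, 0], "grip": 0}
    - {"dp": [0, -4, -6], "turn": [0, 0, 0], "grip": 0}
    - {"dp": [0, -4, -6], "turn": [0, 0, 0], "grip": 0}
    - {"dp": [0, -4, -6], "turn": [0, 0, 0], "grip": 0}
    - {"dp": [0, -4, -6], "turn": [0, 0, 0], "grip": 0}
    - {"dp": [0, -4, -6], "turn": [0, 0, 0], "grip": 0}
    - {"dp": [0, -4, -6], "turn": [0, 0, 0], "grip": 0}
    - {"dp": [0, -4, -6], "turn": [0, 0, 0], "grip": 0}
    - {"dp": [0, -4, -6], "turn": [0, 0, 0], "grip": 0}
    - {"dp": [0, -4, -6], "turn": [0, 0, 0], "grip": 0}

```text
t: 19.75
tcp_pos: [0.422, 0.2664, 0.2393]
eef_rot: [-0.0, 0.754, 0.657, -0.0]
contact_force: [-0.7, 0.5, 0.2]
width: 0.001
grasp_force: 0.0
```

```bash
python3 ball.py
```

```text
tcp fx -60.7 fy 77.8 z 0.2393 F [-0.74  0.45  0.18]
side ball 22 -66.6 70.6 95.9 theta~ 0.04
wrist ball 357 -66.7 80.3 98.0 theta~ 0.06
top ball 52 -68.0 75.5 97.9 theta~ 0.06
```

The arm is down (ball near z ≈ 91 mm, θ≈0). I move clear and verify with one look.

Call:
jog_arm:
  commands:
    - {"dp": [0, 0, -3], "turn": [0, 0, 0], "grip": 0}
    - {"dp": [-3, 2, -6], "turn": [0, 0, 0], "grip": 0}
    - {"dp": [-6, 4, -7], "turn": [0, 0, 0], "grip": 0}
    - {"dp": [-8, 5, -7], "turn": [0, 0, 0], "grip": 0}
    - {"dp": [-8, 5, -7], "turn": [0, 0, 0], "grip": 0}
    - {"dp": [-8, 5, -7], "turn": [0, 0, 0], "grip": 0}

```text
t: 20.5
tcp_pos: [0.4606, 0.1802, 0.3092]
eef_rot: [-0.0, 0.754, 0.656, 0.0]
contact_force: [0.0, 0.1, 0.1]
width: -0.002
grasp_force: 0.0
```

```bash
python3 ball.py; python3 - <<'E'
import cv2
p=cv2.imread("pics/wrist6.png");cv2.imwrite("pics/fin.png",cv2.resize(p[0:250,130:400],None,fx=2.4,fy=2.4,interpolation=2))
E
```

```text
tcp fx -10.6 fy -2.3 z 0.3092 F [0.02 0.09 0.13]
side ball 22 -66.6 70.2 96.1 theta~ 0.04
wrist ball 253 -65.9 78.4 98.8 theta~ 0.07
```

View pics/fin.png

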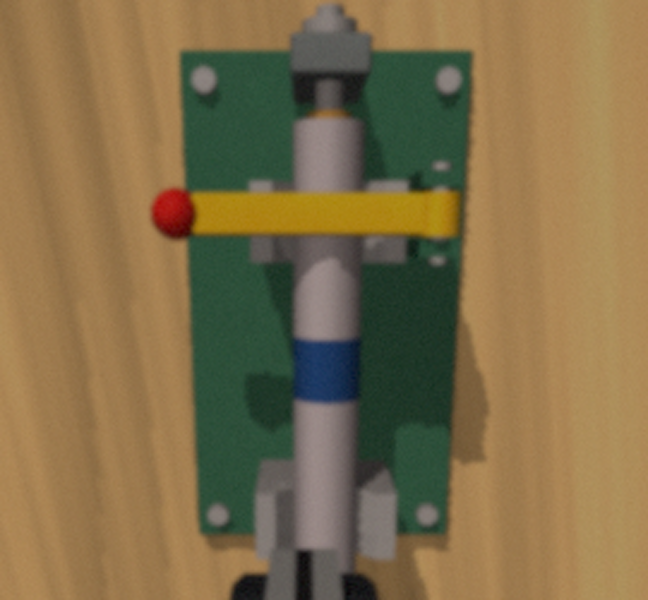

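The final crop shows the yellow arm lying across the seated roller at (330,213). The roller's end at (330,118) is against the button, with only a thin brass sliver left, and the robot is clear of everything.

```bash
python3 -c "
from bench import r;print(r.job_done())"
```

```text
the job is handed in; nothing more can be done
None
```

The job is handed in: the roller sits in both Vs holding the button fully in, with the clamp arm lying on it and the robot clear. The final picture agrees, no wrist reading I took while pressing or pushing passed about 13 N, and it took about 21 s.

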